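Free the ratchet and lower the display riser

ROBOT

A 6-joint arm with a two-finger parallel gripper is mounted at the origin on a cart in front of the work surface, level with it; the furniture and walls round the work are solid. World frame = base frame: x ahead of the robot, y to its left, z up, the work surface at z = 0. Lengths are in mm, angles in degrees, forces in N, time in s.
With the tool pointing down it reaches from about 250 to 800 mm from the base axis. Payload 3.9 kg.
Tool frame: the origin (TCP) lies midway between the tips of the shut fingers; the grasp point (between the pads) lies 19 mm behind it; z points along the fingers, y is the line along which they close (so a half turn about z gives the same grasp; the last joint's range is limited). The gripper opens to 85 mm and grips with 20 to 120 N. Pads are 22 mm wide; open, the fingers measure 114 mm over their backs; the gripper's body (76 mm by 85 mm) begins 54 mm behind the grasp point. The pads swing forward as they close: fully open they stand 13 mm farther back than shut.
Start: joints at [64.744, 14.897, -7.913, 67.191, 0, 90], TCP at [223.992, 474.808, 231.304] pointing down, gripper open.
Joint ranges: [-159.42, 159.42], [-47.68, 98.78], [-73.54, 78.23], [-108.79, 121.32], [-90, 84.71], [-180, 180]. Speed limits (degrees/s): [147.25, 147.25, 180, 180, 180, 180].

INTERFACE

Orientations are given as [roll, pitch, yaw] about the fixed x, y, z axes, in that order (R = Rz(yaw) Ry(pitch) Rx(roll)).
In Python, from workcell import ctrl gives the robot as it stands. The module is installed in compiled form; this text tells all that it offers.
- The arm moves only by the tool drive_tool, never from a script. Its argument "rows" is a list of rows, each a list of 5 numbers: the finger opening in m, from 0 to 0.0854, then the shift along the tool's x, y, z in m, then the turn about the tool's z in degrees. In form: [[claw, x, y, z, turn], ...]. A call has 1 to 20 rows; each row is the pose to reach, as a shift and turn from the pose commanded when the call began, along the tool's axes at that moment; what a row does not reach only later rows make up. A row lasts 1/10 s, in which the tool goes at most 50 mm and 8.59 degrees, less where a joint would pass 70% of its speed; a pose out of reach is approached as far as the arm can. A call with a gripper value outside its range is refused whole. The fingers move at their own pace and stop on an object; "squeeze" is the grip in N (left out, the last holds). Time passes only in rows, so rows that repeat a pose let the fingers close. It gives the time, the measured TCP pose, the force, the opening and the grip force at its end, in the units of the state.
- ctrl.state(): the state, without advancing time (a new reading comes with each control period).
- ctrl.grab_frame(name): name is "side" or "top"; returns the picture (400x640x3 uint8, red, green, blue); there is no depth.
- ctrl.camera_params(name): a dict with "camera_matrix" (3x3 intrinsics, pixels), "R" (3x3) and "t" (3): a world point X has camera coordinates R X + t. Camera axes: x right, y down, z forward; pixel columns grow to the right and rows downward; lengths in mm; the calibration is good to about 2 mm. A picture is of the moment at which its call begins. camera_params takes no time and is no camera call.
- ctrl.sign_off(): hands the job in; it is judged then, once.
Trained networks look in the newest picture that a camera, given by its name, has taken for a name from the list of things; names that differ only in an ending like _2 or _b are one class to them, and where a whole thing is asked for, a point or a joint stands for the part that bears it (a point fixed in the world has none). Each returns a list of dicts, best first, with "score" (0 to 1); they miss things now and then, are a little off and sometimes report something else, mostly with a low value. They report only what shows in the picture. A call takes as long as a camera call. They do not tell look-alikes from the thing itself.
- ctrl.masks_of(camera, thing): "mask" (400x640 bool, what is visible of it) and "bbox" ([centre column, centre row, width, height] in pixels, round what is visible of it).
- ctrl.place_of(camera, thing): "at" ([column, row] in pixels: a listed point, or the origin of a listed thing).
The state is a dict: "clock": time; "joints": joint angles; "dq": joint speeds; "effort": joint torques, N m; "eef_pos": TCP position; "ee_rot": TCP orientation; "ft_force": force on the tool from outside, world axes, zero at the start; "torque": the same for the moment, N m; "width": opening from 0.0 (shut) to 1.0 (fully open); "grip_force": force on a finger pad.
Only numpy, scipy, OpenCV 4.12 (cv2) and the standard library are available. Lean on these libraries where they do the work, as an engineer would, in place of code of your own. Each camera call takes 0.05 s, during which the arm holds its last target. There are 200 camera calls.

TASK

Lower the ratchet riser with the two brownies on it. Pick up the release rod by its wooden grip, hold it level, put its steel end under the red release lever and lift the lever gently, by feel, right up to its stop (it stays where it is put), without forcing it or twisting the rod in the grip; then lay the rod flat on the worktop clear of the riser and press the black push pad gently and steadily down until the platform is fully home, with the brownies still lying on it and nothing else disturbed.

Things in the scene. Friction and masses are not known exactly. Their poses are not given: they have to be found in the camera images.
- lift: The bolted-down ratchet riser: grey base 150 x 150 x 12 mm, aluminium column, brass pawl between two dark cheeks in front of a toothed rack, steel platform on top. Origin: centre of the base's underside; x to its back, y to its left, z up; front is -x. The rod must never bear on any part of it with over 10 N.
- pawl_pin (a point): Centre of the pawl's level pin (along the lift's y), fixed in the lift frame at (-15, 0, 115) mm. The red release lever, clamped to the pawl, reaches forward (-x) from it: 14 mm wide, 6 mm thick, ending in an 18 mm disc centred 112 mm from the pin. In front of lift x = -40 mm the space below and on both sides of it is free.
- lever_zone (a point): Fixed point 95 mm in front of the pin, 96 mm up, where the resting lever may be: it slopes down to the front by 0.03 to 0.37 rad, differing each time, NOT reported. Lifting turns it 0.41 rad to a firm stop, felt as a steep rise of force; on the way it resists with about 3 N here and stays where left. Only the last 0.05 rad frees the pawl from the teeth. Hold the rod within 0.12 rad of level.
- carriage (a joint): How far the platform has been lowered, m: 0 = raised (start), 0.060 = fully home on a firm stop. A brake holds it at any height: lowering takes a push of about 4 to 9 N at up to 0.05 m/s. While the pawl is in the teeth it sinks only 4 mm and then is blocked.
- push_pad (a point): Centre of the top of the black sprung push pad (31 mm across) at the front of the platform, in the lift frame at (-34, 0) mm, 232 mm up when raised and 172 mm when home; moves with the platform. It gives 2.5 N per mm over its first 10 mm. Press it from above with the shut fingers, with less than 30 N. The brownies begin 32 mm behind its centre and are 36 mm tall.
- platform_mid (a point): Middle of the platform's top face (132 x 150 mm, at x -52 to 80 mm and y -75 to 75 mm of the lift; a rim 5 mm high at the sides and back), 214 mm up when raised; moves with the platform.
- rod: The loose release rod, 0.16 kg, lying flat: wooden grip 80 mm long, 24 mm wide, 26 mm tall, with a brass collar and a steel rod of 10 mm diameter, to 126 mm from the middle of the grip. Origin: centre of the grip's underside; x points along the rod to its steel tip, z up; the rod's axis is 13 mm above the origin.
- rod_tip (a point): End of the steel rod on its axis, 126 mm along x from the middle of the grip. With the grip held at its middle, pointing across the front of the riser from one side (along its y), and the tip about 20 mm past the lever, the gripper stays clear of the platform above.
- brownie_0: Loose brownie on the platform, 59 x 76 x 36 mm, origin at the centre of its underside.
- brownie_1: Loose brownie on the platform beside the other, 58 x 76 x 36 mm, origin at the centre of its underside.
- bench_scraper: Bystander: bench scraper lying on the worktop, 93 x 130 x 22 mm, wooden grip. Origin: centre of its underside. Fixed things near it: a red timer, 72 mm across and 54 mm high, at world x 0.51, y -0.12; a tall basket on a wooden block behind (x over 0.56, y -0.12 to 0.12); the open drawer of a wooden box (x over 0.53, y -0.27 to -0.46). Carry the rod along the front edge, x about 0.41.
- sugar_jar: Bystander: white sugar shaker standing on the worktop, 67 mm across, 114 mm tall. Origin: centre of its underside.
Not all that is in view belongs to the job. Leave any turquoise look-alike of the brownie_1 alone.

How it is judged:
By the outcome, as a careful person would: the job done as asked, in the order asked, and still so for the second after the job is handed in, with the robot touching nothing.
It also fails if it takes over 64 s, if anything falls off the work surface, if the arm or the gripper's body presses on something with over 40 N, if the wrist force passes 120 N, or if a joint passes its speed limit or range.

## Working session

There is one attempt and no reset: what is moved stays moved. The work goes in short steps, Python scripts to look and compute and a tool call to move; the robot and the scene stay as the last step left them, time stands still between calls to the robot, and variables do not carry over. Pictures are saved under pics/ and viewed, at most 13 in all, crops included, and the job is handed in when it is done.

Besides the shell and the picture viewer there is one more tool, called as name([rows], argument=value, ...), one row to a line, values as JSON. drive_tool: Moves the arm, as the interface text tells. Its arguments: {"type":"object","properties":{"rows":{"type":"array","items":{"type":"array","items":{"type":"number"}}},"squeeze":{"type":"number"}},"required":["rows"]}

```bash
mkdir -p pics; cat > h.py <<'E'
import numpy as np, cv2
from workcell import ctrl
P={n:ctrl.camera_params(n) for n in("side","top")}
def ray(n,px):
    p=P[n];K=np.array(p["camera_matrix"]);R=np.array(p["R"]);t=np.array(p["t"])
    d=R.T@np.linalg.inv(K)@np.array([px[0],px[1],1.]);return -R.T@t,d/np.linalg.norm(d)
def onz(n,px,z):
    c,d=ray(n,px);return c+d*(z-c[2])/d[2]
def proj(n,X):
    p=P[n];c=np.array(p["R"])@np.array(X,float)+np.array(p["t"]);u=np.array(p["camera_matrix"])@c;return u[:2]/u[2]
def tri(a,b):
    A=[];B=[]
    for n,px in(("side",a),("top",b)):
        c,d=ray(n,px);M=np.eye(3)-np.outer(d,d);A.append(M);B.append(M@c)
    return np.linalg.solve(sum(A),sum(B))
E
python3 - <<'E'
from h import *
np.set_printoptions(precision=1,suppress=True)
for n in("side","top"):
    f=ctrl.grab_frame(n);cv2.imwrite(f"pics/{n}0.png",f[...,::-1])
    print(n,-np.array(P[n]["R"]).T@np.array(P[n]["t"]))
    for th in("lift","pawl_pin","push_pad","platform_mid","rod","rod_tip","brownie_0","brownie_1","bench_scraper","sugar_jar","carriage"):
        try:
            r=ctrl.place_of(n,th); print(n,th,[(np.round(q["at"],1).tolist(),round(q["score"],2)) for q in r[:3]])
        except Exception as e: print(th,e)
print(ctrl.state())
E
```

```text
side [ 111.4 1333.4 1168.5]
side lift [([294.5, 270.3], 0.58)]
side pawl_pin [([299.0, 244.7], 0.95)]
side push_pad [([301.1, 221.0], 0.48), ([285.3, 216.3], 0.27)]
side platform_mid [([285.1, 217.2], 0.69)]
side rod []
side rod_tip [([276.0, 223.6], 0.36)]
side brownie_0 [([281.9, 210.0], 0.85), ([276.8, 224.5], 0.66), ([355.5, 188.4], 0.57)]
side brownie_1 [([281.9, 210.0], 0.85), ([276.8, 224.5], 0.66), ([355.5, 188.4], 0.57)]
side bench_scraper [([352.4, 222.9], 0.67)]
side sugar_jar [([281.1, 323.3], 0.81)]
carriage it knows: bench_scraper, brownie, lever_zone, lift, pawl_pin, platform_mid, push_pad, rod, rod_tip, sugar_jar
top [ 287.9   19.2 1213.3]
top lift [([256.5, 185.3], 0.7)]
top pawl_pin [([250.0, 183.3], 0.59)]
top push_pad [([243.2, 182.1], 0.67), ([241.8, 164.5], 0.47)]
top platform_mid [([244.3, 165.3], 0.78)]
top rod []
top rod_tip [([401.8, 240.1], 0.68)]
top brownie_0 [([234.2, 156.5], 0.85), ([406.9, 210.6], 0.84), ([255.2, 157.4], 0.64)]
top brownie_1 [([234.2, 156.5], 0.85), ([406.9, 210.6], 0.84), ([255.2, 157.4], 0.64)]
top bench_scraper [([340.5, 226.1], 0.69), ([234.9, 157.9], 0.42)]
top sugar_jar [([243.2, 164.0], 0.74), ([185.5, 197.9], 0.64)]
carriage it knows: bench_scraper, brownie, lever_zone, lift, pawl_pin, platform_mid, push_pad, rod, rod_tip, sugar_jar
{'clock': 1.1, 'joints': array([64.7, 14.9, -7.9, 67.2,  0. , 90. ]), 'dq': array([ 0. ,  0. , -0. , -0.1, -0.1, -0.1]), 'effort': array([ -0. , -40.6,  25.4,   0. ,   0. ,  -0. ]), 'eef_pos': array([224. , 474.8, 231.3]), 'ee_rot': array([-180. ,   -0. ,  154.7]), 'ft_force': array([-0.5,  0.5,  0.6]), 'torque': array([-0., -0.,  0.]), 'grip_force': 0.0, 'width': 1.0058454543766127}
```

View pics/side0.png

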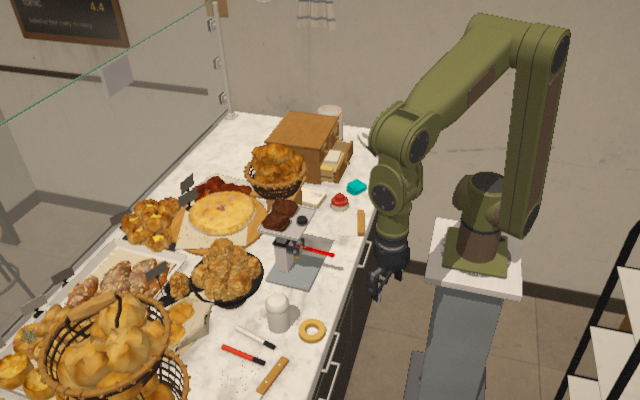

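View pics/top0.png

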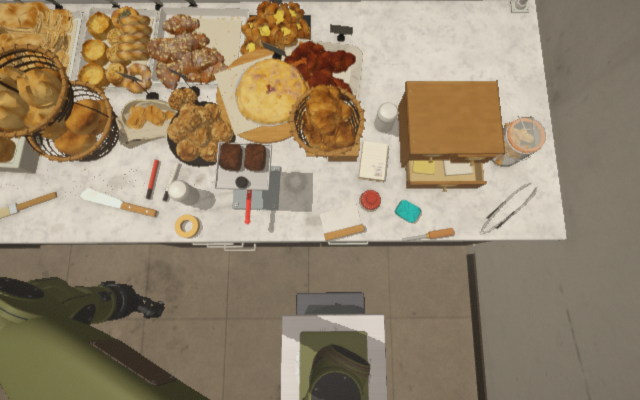

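The top picture shows the riser at about (257,188), with the red lever tip at (248,222) and brownies at (231,156) and (255,157). The turquoise look-alike is at (407,211). Candidates for the rod are:
- (428,236): wooden grip with a thin steel end
- (345,232): bench scraper
- (120,203) and (25,205): knives
- (153,178): red pen

I choose (428,236) and check it in a close crop.

```bash
python3 - <<'E'
from h import *
f=ctrl.grab_frame("top");s=ctrl.grab_frame("side")
a=cv2.resize(f[205:255,390:470],(800,500),interpolation=cv2.INTER_CUBIC)[:300*2]
b=cv2.resize(f[135:235,205:305],(400,400),interpolation=cv2.INTER_CUBIC)
c=cv2.resize(s[190:290,255:355],(400,400),interpolation=cv2.INTER_CUBIC)
cv2.imwrite("pics/rod.png",a[...,::-1]);cv2.imwrite("pics/lift.png",np.hstack([b,c])[...,::-1])
for n in("top","side"):
  for q in ctrl.masks_of(n,"rod")[:3]:print(n,q["bbox"],q["score"])
print([np.round(onz("top",p,13),1) for p in((404,239),(454,233))])
E
```

```text
top [427.9, 234.4, 52.2, 13.3] 0.77
[array([ 383. , -230.1,   13. ]), array([ 401.1, -391.2,   13. ])]
```

View pics/rod.png

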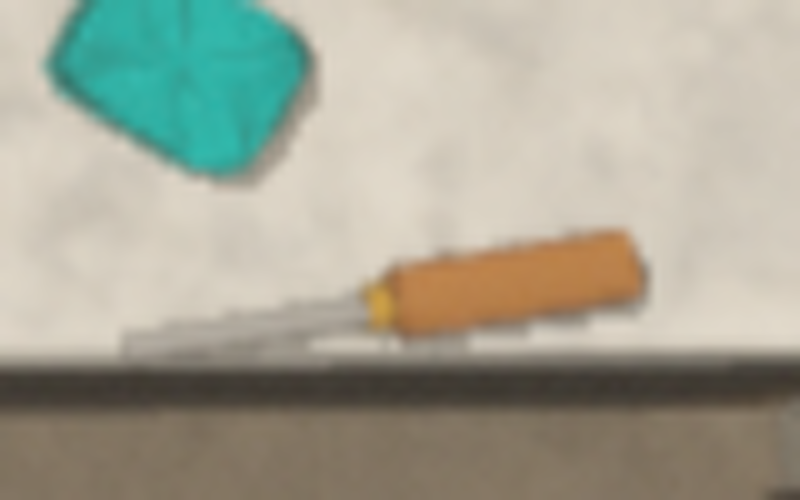

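View pics/lift.png

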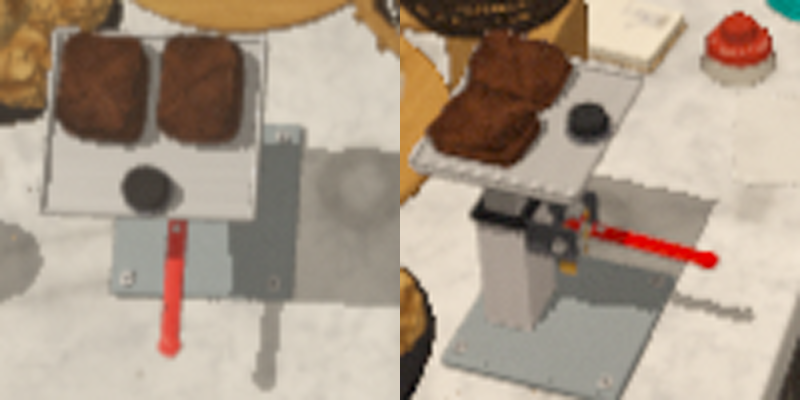

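Crop 1 confirms the rod: grip centre at about px (442,233.5), brass collar, steel tip at about (402.5,239.5). Crop 2 shows the lever disc at top px (247,221.8) and side px (332.5,255), and the pad at top (241.8,182) and side (302,220).

```bash
python3 - <<'E'
from h import *
np.set_printoptions(precision=1,suppress=True)
print("tip",onz("top",(402.4,239.5),8),onz("top",(402.4,239.5),13))
a,b=onz("top",(454,231.5),20),onz("top",(429.5,235.3),20);print("grip ends",a,b,"mid",(a+b)/2,"yaw",np.degrees(np.arctan2(*(b-a)[[1,0]])))
m=ctrl.masks_of
q=ctrl.grab_frame("top")
mk=m("top","rod")[0]["mask"];ys,xs=np.nonzero(mk)
w=np.array([onz("top",p,15)[:2] for p in zip(xs,ys)])
r=cv2.minAreaRect(w.astype(np.float32));print("minrect",r)
print("pad",tri((302,220),(241.8,182)),"disc",tri((332.5,255),(247,221.8)),"pin",tri((299,244.7),(250,183.3)))
c=[onz("top",(205+x/4,135+y/4),12) for x,y in((111,295),(297,297),(303,127))];print("base",*c)
c=[onz("top",(205+x/4,135+y/4),217) for x,y in((42,212),(253,217),(265,38),(55,30))];print("plat",*c,sum(c)/4)
for n in("top","side"):
  c0=np.linalg.norm
  pass
print("jar",onz("top",(178,193),114),onz("side",(281.1,323.3),0))
E
```

```text
tip [ 381.8 -225.9    8. ] [ 381.4 -224.9   13. ]
grip ends [ 405.2 -389.1   20. ] [ 393.6 -310.3   20. ] mid [ 399.4 -349.7   20. ] yaw 98.36165232274016
minrect ((394.8984375, -309.09710693359375), (23.94467544555664, 160.74075317382812), 9.013717651367188)
pad [524.1 248.3 220.7] disc [428.7 254.3 107.3] pin [542.  247.  116.6]
base [484.9 322.8  12. ] [482.2 171.   12. ] [625.6 168.6  12. ]
plat [509.1 320.6 217. ] [504.5 176.2 217. ] [632.7 170.8 217. ] [639.7 318.3 217. ] [571.5 246.5 217. ]
jar [517.3 464.1 114. ] [525.2 464.1   0. ]
```

```bash
cat >> h.py <<'E'
def go(x,y,z,yaw):
    s=ctrl.state();d=np.array([x,y,z])-s["eef_pos"];ps=np.radians(s["ee_rot"][2]);c,n=np.cos(ps),np.sin(ps)
    t=(s["ee_rot"][2]-yaw+180)%360-180
    print("tool",np.round([c*d[0]+n*d[1],n*d[0]-c*d[1],-d[2]],1),"turn",round(t,1),"n",round(np.linalg.norm(d)/50,1))
E
python3 - <<'E'
from h import *
go(400,-350.5,130,98.3)
E
```

```text
tool [-511.3 -671.3  101.3] turn 56.4 n 17.0
```

drive_tool([
  [0.06,-0.511,-0.671,0.03,56.4],
  [0.06,-0.511,-0.671,0.03,56.4],
  [0.06,-0.511,-0.671,0.03,56.4],
  [0.06,-0.511,-0.671,0.03,56.4],
  [0.06,-0.511,-0.671,0.03,56.4],
  [0.06,-0.511,-0.671,0.03,56.4],
  [0.06,-0.511,-0.671,0.03,56.4],
  [0.06,-0.511,-0.671,0.03,56.4],
  [0.06,-0.511,-0.671,0.03,56.4],
  [0.06,-0.511,-0.671,0.03,56.4],
  [0.06,-0.511,-0.671,0.03,56.4],
  [0.06,-0.511,-0.671,0.03,56.4],
  [0.06,-0.511,-0.671,0.03,56.4],
  [0.06,-0.511,-0.671,0.03,56.4],
  [0.06,-0.511,-0.671,0.03,56.4],
  [0.06,-0.511,-0.671,0.03,56.4],
  [0.06,-0.511,-0.671,0.03,56.4],
  [0.06,-0.511,-0.671,0.03,56.4],
  [0.06,-0.511,-0.671,0.07,56.4],
  [0.06,-0.511,-0.671,0.101,56.4],
])

```text
clock: 3.4
eef_pos: [399.9, -350.1, 129.5]
ee_rot: [180.0, 0.0, 98.3]
ft_force: [-0.4, 0.2, -0.0]
width: 0.704
grip_force: 0.0
```

```bash
python3 - <<'E'
from h import *
print(ctrl.state()["joints"])
go(400,-350.5,4,98.3)
f=ctrl.grab_frame("side");cv2.imwrite("pics/s1.png",cv2.resize(f[120:300,270:430],(640,720),interpolation=cv2.INTER_CUBIC)[:600,:,::-1])
for q in ctrl.place_of("side","rod"):print(q, onz("side",q["at"],0))
for q in ctrl.place_of("side","rod_tip"):print(q, onz("side",q["at"],13))
E
```

```text
[-4.12121217e+01  1.91661745e+01 -1.77204401e+01  5.30665961e+01
  1.60629602e-02  4.04739277e+01]
tool [ -0.4   0.  125.5] turn 0.0 n 2.5
{'at': [380.6, 181.1], 'score': 0.7} [ 390.37947827 -327.587335      0.        ]
{'at': [378.5, 193.9], 'score': 0.46} [ 377.71917085 -221.26974122   13.        ]
```

drive_tool([
  [0.06,0,0,0.04,0],
  [0.06,0,0,0.075,0],
  [0.06,0,0,0.1,0],
  [0.06,0,0,0.115,0],
  [0.06,0,0,0.125,0],
  [0.06,0,0,0.125,0],
  [0.03,0,0,0.125,0],
  [0.015,0,0,0.125,0],
  [0.01,0,0,0.125,0],
  [0.01,0,0,0.125,0],
  [0.01,0,0,0.125,0],
  [0.01,0,0,0.125,0],
], squeeze=90)

```text
clock: 4.75
eef_pos: [400.9, -350.9, 7.0]
ee_rot: [179.9, 0.1, 98.3]
ft_force: [-0.7, 0.8, 6.0]
width: 0.259
grip_force: 88.9
```

drive_tool([
  [0.01,0,0,-0.01,0],
  [0.01,0,0,-0.03,0],
  [0.01,0,0,-0.06,0],
  [0.01,0,0,-0.08,0],
  [0.01,0,0,-0.08,0],
])

```text
clock: 5.25
eef_pos: [401.9, -351.9, 88.9]
ee_rot: [179.7, 0.3, 98.3]
ft_force: [0.2, -0.2, -2.4]
width: 0.259
grip_force: 88.4
```

```bash
python3 - <<'E'
from h import *
from scipy.optimize import least_squares
T=lambda x,y:(205+x/4,135+y/4); S=lambda x,y:(255+(x-400)/4,190+y/4)
# lift pts
def pts(p):
    x,y,a,s=p;c,n=np.cos(a),np.sin(a)
    L=lambda v:(x+c*v[0]-n*v[1],y+n*v[0]+c*v[1],v[2])
    d=(-15-112*np.cos(s),0,115-112*np.sin(s))
    return [("top",T(111,295),L((-75,75,12))),("top",T(297,297),L((-75,-75,12))),("top",T(303,127),L((75,-75,12))),
     ("top",T(42,212),L((-52,75,217))),("top",T(253,217),L((-52,-75,217))),("top",T(265,38),L((80,-75,219))),("top",T(55,30),L((80,75,219))),
     ("top",T(147,188),L((-34,0,231))),("side",S(588,118),L((-34,0,231))),("top",T(168,346),L(d)),("side",S(710,260),L(d)),
     ("side",S(440,362),L((-75+150,75,12))) ,("side",S(610,393),L((-75,75,12)))]
f=lambda p:np.concatenate([proj(n,X)-np.array(u) for n,u,X in pts(p)])
r=least_squares(f,[558,246,-.02,.07],loss="soft_l1",x_scale=[10,10,.1,.1])
np.set_printoptions(precision=2,suppress=True);print(r.x,np.degrees(r.x[2]));print(f(r.x).reshape(-1,2))
print(ctrl.state()["eef_pos"],ctrl.state()["ft_force"],ctrl.state()["torque"])
ft=ctrl.grab_frame("top");fs=ctrl.grab_frame("side")
a=cv2.resize(ft[200:260,370:470],(600,360));b=cv2.resize(fs[140:250,300:430],(284,240));
cv2.imwrite("pics/held.png",cv2.vconcat([a,cv2.copyMakeBorder(b,0,0,0,316,0)])[...,::-1])
E
```

```text
[556.97 246.77  -0.04   0.09] -2.197859606509472
[[-0.56  0.  ]
 [-1.14  0.94]
 [-0.09 -1.  ]
 [-1.14  0.43]
 [ 0.84  0.86]
 [ 0.65 -0.71]
 [-0.33 -0.27]
 [-0.69 -0.33]
 [ 0.1  -2.2 ]
 [ 1.1   0.08]
 [-0.62 -0.3 ]
 [-0.2  -2.3 ]
 [ 1.35  0.8 ]]
[ 401.87 -351.9    88.91] [ 0.22 -0.19 -2.4 ] [-0.06 -0.01 -0.02]
```

View pics/held.png

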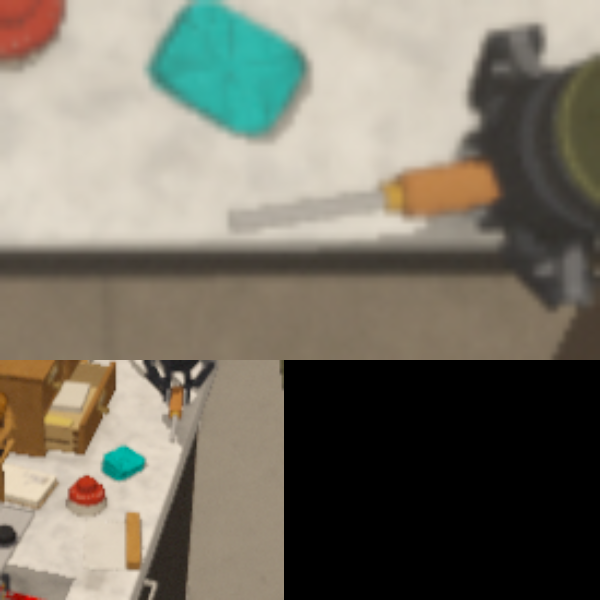

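```bash
python3 - <<'E'
from h import *
print(ctrl.state()["eef_pos"])
go(412,-100,88,87.8);go(443,50,78,87.8);go(443,145,78,87.8)
E
```

```text
[ 400.00853428 -350.23809079   85.78542167]
tool [245.9  48.2  -2.2] turn 10.5 n 5.0
tool [389.8 100.6   7.8] turn 10.5 n 8.1
tool [483.8 114.4   7.8] turn 10.5 n 9.9
```

drive_tool([
  [0.01,0.01,0.002,0,0],
  [0.01,0.03,0.005,0,1],
  [0.01,0.06,0.011,0,2],
  [0.01,0.095,0.019,0,4],
  [0.01,0.13,0.026,0,5],
  [0.01,0.165,0.033,0,7],
  [0.01,0.2,0.04,0,9],
  [0.01,0.235,0.047,0,10.5],
  [0.01,0.27,0.056,0.001,10.5],
  [0.01,0.305,0.069,0.003,10.5],
  [0.01,0.335,0.08,0.005,10.5],
  [0.01,0.36,0.09,0.006,10.5],
  [0.01,0.38,0.097,0.007,10.5],
  [0.01,0.39,0.1006,0.0075,10.5],
  [0.01,0.39,0.1006,0.0075,10.5],
  [0.01,0.39,0.1006,0.0075,10.5],
])

```text
clock: 6.95
eef_pos: [441.8, 49.9, 77.3]
ee_rot: [-179.9, 0.1, 87.9]
ft_force: [-0.4, 0.2, -2.2]
width: 0.256
grip_force: 88.4
```

```bash
python3 - <<'E'
from h import *
s=ctrl.state();print(s["eef_pos"],s["ee_rot"],s["ft_force"],s["torque"])
go(443,145,78,87.8)
ft=ctrl.grab_frame("top");fs=ctrl.grab_frame("side")
a=cv2.resize(ft[150:250,220:330],(440,400));b=cv2.resize(fs[200:300,270:360],(360,400));
cv2.imwrite("pics/pre.png",cv2.hconcat([a,b])[...,::-1])
E
```

```text
[441.7632337   49.9393623   77.25775876] [-1.79900392e+02  5.26442686e-02  8.78538714e+01] [-0.44048587  0.16314195 -2.1545981 ] [-0.00926406  0.05005815 -0.02819929]
tool [95.  -2.3 -0.7] turn 0.1 n 1.9
```

View pics/pre.png

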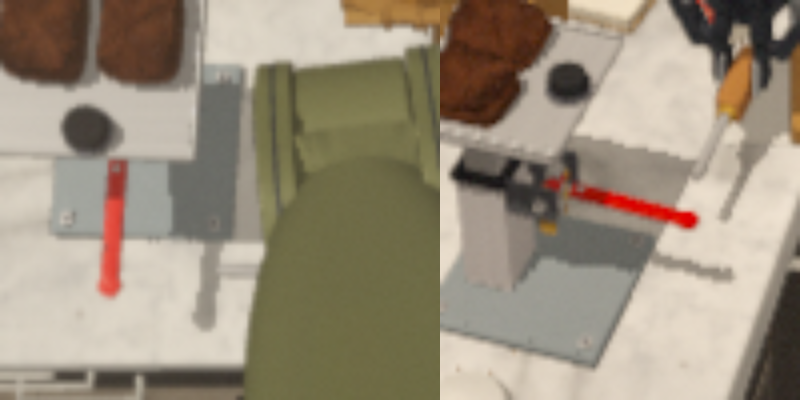

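The picture shows the rod level and held, with its tip at side px (334,244.5) and top px (275.5,217), just right of the red lever.

```bash
python3 - <<'E'
from h import *
print(tri((334,244.5),(275.5,217)), proj("side",(446,176,83)),proj("top",(446,176,83)))
E
```

```text
[446.85556753 173.87862953  76.11521299] [333.77016382 243.32685804] [274.5424366  217.28560939]
```

drive_tool([
  [0.01,0.01,0,0,0],
  [0.01,0.03,-0.001,0,0],
  [0.01,0.05,-0.001,0,0],
  [0.01,0.07,-0.002,0,0],
  [0.01,0.085,-0.002,0,0],
  [0.01,0.095,-0.002,0,0],
  [0.01,0.095,-0.002,0,0],
  [0.01,0.095,-0.002,0,0],
])

```text
clock: 7.85
eef_pos: [444.2, 145.1, 77.8]
ee_rot: [-180.0, 0.0, 87.8]
ft_force: [0.7, 0.6, -1.2]
width: 0.255
grip_force: 88.3
```

```bash
python3 - <<'E'
from h import *
s=ctrl.state();print(s["eef_pos"],s["ft_force"],s["torque"])
fs=ctrl.grab_frame("side")
cv2.imwrite("pics/under.png",cv2.resize(fs[200:300,260:360],(600,600),interpolation=cv2.INTER_CUBIC)[...,::-1])
E
```

```text
[444.24790707 145.06367323  77.78494549] [ 0.72144425  0.63735112 -1.15842903] [0.00173402 0.02207104 0.02045451]
```

View pics/under.png

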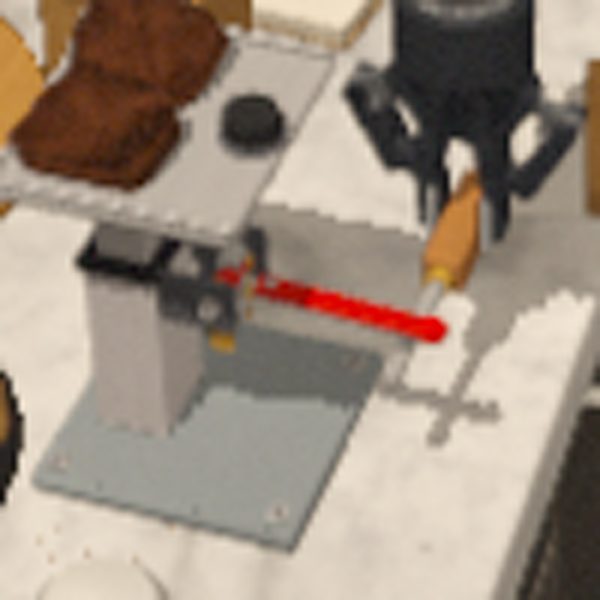

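The rod passes under the lever just behind the disc (px (435,328) in the crop), with its tip past it at (393,370). I'll lift now.

drive_tool([
  [0.01,0,0,-0.003,0],
  [0.01,0,0,-0.006,0],
  [0.01,0,0,-0.009,0],
  [0.01,0,0,-0.011,0],
  [0.01,0,0,-0.0125,0],
  [0.01,0,0,-0.014,0],
  [0.01,0,0,-0.014,0],
])

```text
clock: 8.6
eef_pos: [444.5, 145.5, 92.0]
ee_rot: [180.0, -0.0, 87.8]
ft_force: [-0.4, 0.1, -2.8]
width: 0.258
grip_force: 88.3
```

drive_tool([
  [0.01,0,0,-0.0015,0],
  [0.01,0,0,-0.003,0],
  [0.01,0,0,-0.0045,0],
  [0.01,0,0,-0.006,0],
])

```text
clock: 9.0
eef_pos: [444.1, 145.2, 97.6]
ee_rot: [-180.0, 0.0, 87.8]
ft_force: [1.2, 0.1, -4.7]
width: 0.257
grip_force: 88.3
```

drive_tool([
  [0.01,0,0,-0.002,0],
  [0.01,0,0,-0.004,0],
  [0.01,0,0,-0.006,0],
  [0.01,0,0,-0.008,0],
])

```text
clock: 9.4
eef_pos: [444.0, 145.3, 105.7]
ee_rot: [-180.0, 0.0, 87.9]
ft_force: [0.0, 0.5, -4.5]
width: 0.255
grip_force: 88.3
```

```bash
python3 - <<'E'
from h import *
s=ctrl.state();print(s["eef_pos"],s["ft_force"],s["torque"])
E
```

```text
[443.97415384 145.27026945 105.73758242] [ 0.02776126  0.5085867  -4.47099259] [-0.24059248  0.07483372  0.00540527]
```

drive_tool([
  [0.01,0,0,-0.002,0],
  [0.01,0,0,-0.004,0],
  [0.01,0,0,-0.006,0],
  [0.01,0,0,-0.008,0],
  [0.01,0,0,-0.01,0],
  [0.01,0,0,-0.012,0],
  [0.01,0,0,-0.014,0],
])

```text
clock: 10.1
eef_pos: [445.0, 145.4, 120.1]
ee_rot: [179.9, 0.0, 87.8]
ft_force: [1.8, 0.6, -5.8]
width: 0.255
grip_force: 88.3
```

drive_tool([
  [0.01,0,0,-0.001,0],
  [0.01,0,0,-0.002,0],
  [0.01,0,0,-0.003,0],
])

```text
clock: 10.4
eef_pos: [444.5, 145.4, 122.9]
ee_rot: [180.0, -0.0, 87.8]
ft_force: [1.4, -0.2, -5.3]
width: 0.259
grip_force: 88.4
```

drive_tool([
  [0.01,0,0,-0.001,0],
  [0.01,0,0,-0.002,0],
  [0.01,0,0,-0.003,0],
])

```text
clock: 10.7
eef_pos: [444.3, 145.4, 125.9]
ee_rot: [-180.0, 0.0, 87.8]
ft_force: [0.5, -0.3, -6.0]
width: 0.258
grip_force: 88.4
```

drive_tool([
  [0.01,0,0,-0.001,0],
  [0.01,0,0,-0.002,0],
])

```text
clock: 10.9
eef_pos: [444.3, 145.4, 127.8]
ee_rot: [-180.0, 0.0, 87.8]
ft_force: [1.4, 0.9, -5.1]
width: 0.259
grip_force: 88.4
```

```bash
python3 - <<'E'
from h import *
s=ctrl.state();print(s["eef_pos"],s["ft_force"],s["torque"])
E
```

```text
[444.28940718 145.35719773 127.84848323] [ 1.38646096  0.91095056 -5.11069722] [-0.38017837 -0.27201286 -0.11412806]
```

drive_tool([
  [0.01,0,0,-0.0005,0],
  [0.01,0,0,-0.001,0],
])

```text
clock: 11.1
eef_pos: [444.4, 145.4, 128.9]
ee_rot: [-180.0, 0.0, 87.8]
ft_force: [1.7, 0.4, -4.6]
width: 0.259
grip_force: 88.4
```

drive_tool([
  [0.01,0,0,-0.0005,0],
  [0.01,0,0,-0.001,0],
])

```text
clock: 11.3
eef_pos: [444.3, 145.4, 129.8]
ee_rot: [-180.0, 0.0, 87.8]
ft_force: [0.6, -1.8, -5.3]
width: 0.262
grip_force: 88.4
```

drive_tool([
  [0.01,0,0,-0.0005,0],
  [0.01,0,0,-0.001,0],
])

```text
clock: 11.5
eef_pos: [444.3, 145.4, 130.8]
ee_rot: [-180.0, -0.0, 87.8]
ft_force: [2.3, -0.3, -5.4]
width: 0.258
grip_force: 88.4
```

drive_tool([
  [0.01,0,0,-0.0005,0],
  [0.01,0,0,-0.001,0],
])

```text
clock: 11.7
eef_pos: [444.3, 145.4, 131.8]
ee_rot: [-180.0, 0.0, 87.8]
ft_force: [0.2, 0.0, -6.0]
width: 0.259
grip_force: 88.4
```

drive_tool([
  [0.01,0,0,-0.0005,0],
  [0.01,0,0,-0.001,0],
])

```text
clock: 11.9
eef_pos: [444.3, 145.4, 132.8]
ee_rot: [-180.0, 0.0, 87.8]
ft_force: [0.9, -0.4, -6.1]
width: 0.259
grip_force: 88.4
```

drive_tool([
  [0.01,0,0,-0.0005,0],
  [0.01,0,0,-0.001,0],
])

```text
clock: 12.1
eef_pos: [444.4, 145.4, 133.9]
ee_rot: [180.0, -0.0, 87.8]
ft_force: [1.2, 0.1, -5.4]
width: 0.26
grip_force: 88.4
```

drive_tool([
  [0.01,0,0,-0.0005,0],
  [0.01,0,0,-0.001,0],
])

```text
clock: 12.3
eef_pos: [444.3, 145.4, 134.9]
ee_rot: [-180.0, 0.0, 87.8]
ft_force: [1.0, -0.5, -5.7]
width: 0.259
grip_force: 88.4
```

```bash
python3 - <<'E'
from h import *
s=ctrl.state();print(s["ft_force"],s["torque"])
fs=ctrl.grab_frame("side");ft=ctrl.grab_frame("top")
cv2.imwrite("pics/up.png",cv2.hconcat([cv2.resize(fs[200:280,280:360],(400,400),interpolation=cv2.INTER_CUBIC),cv2.resize(ft[160:240,220:300],(400,400),interpolation=cv2.INTER_CUBIC)])[...,::-1])
c,n=np.cos(-.038),np.sin(-.038)
for a in(.09,-.2,-.25,-.28,-.32,-.36):
  v=(-15-112*np.cos(a),0,115-112*np.sin(a));X=(557+c*v[0],246.8+n*v[0],v[2]);print(a,proj("side",X),proj("top",X))
E
```

```text
[ 0.98772115 -0.47085365 -5.70320413] [-0.36670979 -0.11100905 -0.02723511]
0.09 [331.86754371 254.79862885] [248.13804187 221.578139  ]
-0.2 [331.22718371 246.90633613] [245.89919321 219.55903876]
-0.25 [330.82141252 245.48973383] [245.53243696 218.88041194]
-0.28 [330.53657837 244.6362617 ] [245.31644365 218.42673446]
-0.32 [330.10889484 243.49592768] [245.03370497 217.76793428]
-0.36 [329.62694206 242.35471084] [244.75750855 217.04803901]
```

View pics/up.png

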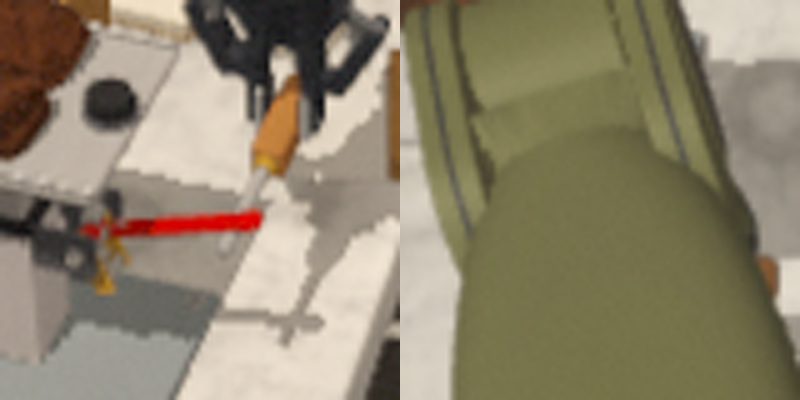

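The lever is now up to about 0.30 rad above level (disc at side px (330.8,243.8)), close to its stop. I'll go on in 0.5 mm rows.

drive_tool([
  [0.01,0,0,-0.0005,0],
  [0.01,0,0,-0.001,0],
])

```text
clock: 12.6
eef_pos: [444.3, 145.4, 135.8]
ee_rot: [-180.0, 0.0, 87.8]
ft_force: [1.1, -0.3, -5.1]
width: 0.255
grip_force: 88.4
```

drive_tool([
  [0.01,0,0,-0.0005,0],
  [0.01,0,0,-0.001,0],
])

```text
clock: 12.8
eef_pos: [444.3, 145.4, 136.8]
ee_rot: [-180.0, 0.0, 87.8]
ft_force: [1.5, -0.3, -4.6]
width: 0.259
grip_force: 88.4
```

drive_tool([
  [0.01,0,0,-0.0005,0],
])

```text
clock: 12.9
eef_pos: [444.3, 145.4, 137.3]
ee_rot: [-180.0, 0.0, 87.8]
ft_force: [0.5, 0.1, -5.4]
width: 0.257
grip_force: 88.4
```

drive_tool([
  [0.01,0,0,-0.0005,0],
])

```text
clock: 13.0
eef_pos: [444.3, 145.3, 137.7]
ee_rot: [-180.0, 0.0, 87.8]
ft_force: [0.4, -0.2, -6.2]
width: 0.257
grip_force: 88.4
```

drive_tool([
  [0.01,0,0,-0.0005,0],
])

```text
clock: 13.1
eef_pos: [444.3, 145.3, 138.2]
ee_rot: [-180.0, 0.0, 87.8]
ft_force: [1.7, 0.1, -7.0]
width: 0.26
grip_force: 88.4
```

drive_tool([
  [0.01,0,0,-0.0005,0],
])

```text
clock: 13.2
eef_pos: [444.3, 145.3, 138.6]
ee_rot: [-180.0, 0.0, 87.8]
ft_force: [2.4, 0.3, -8.1]
width: 0.258
grip_force: 88.4
```

drive_tool([
  [0.01,0,0,-0.0003,0],
])

```text
clock: 13.3
eef_pos: [444.3, 145.2, 138.9]
ee_rot: [-180.0, 0.0, 87.8]
ft_force: [2.3, 0.3, -8.6]
width: 0.253
grip_force: 88.5
```

```bash
python3 - <<'E'
from h import *
s=ctrl.state();print(s["ft_force"],s["torque"])
E
```

```text
[ 2.28849739  0.3370456  -8.60580829] [-0.66104711 -0.31511007 -0.21688458]
```

The force rose steeply to about 6 N on the lever, so it is at its stop. I'll back off downward and withdraw the rod.

drive_tool([
  [0.01,0,0,0.001,0],
  [0.01,0,0,0.004,0],
  [0.01,0,0,0.01,0],
  [0.01,0,0,0.02,0],
  [0.01,-0.005,0,0.03,0],
  [0.01,-0.025,0.001,0.035,0],
  [0.01,-0.055,0.003,0.037,0],
  [0.01,-0.085,0.004,0.037,0],
  [0.01,-0.105,0.005,0.037,0],
  [0.01,-0.115,0.005,0.037,0],
  [0.01,-0.115,0.005,0.037,0],
])

```text
clock: 14.4
eef_pos: [444.6, 29.4, 101.7]
ee_rot: [-180.0, -0.0, 87.7]
ft_force: [-0.5, 0.4, -0.5]
width: 0.258
grip_force: 89.2
```

```bash
python3 - <<'E'
from h import *
f=ctrl.grab_frame("side");s=ctrl.state();print(s["eef_pos"],s["ft_force"],s["torque"])
cv2.imwrite("pics/r.png",cv2.resize(f[180:280,270:390],(720,600),interpolation=cv2.INTER_CUBIC)[...,::-1])
f0=cv2.imread("pics/top0.png")
# scraper extents from initial pixels
print([onz("top",p,10)[:2].round() for p in((323,236),(366,226),(322,212),(360,204))])
print([q["bbox"] for q in ctrl.masks_of("side","bench_scraper")])
E
```

```text
[444.83351495  30.22658045 101.80179192] [ 0.49007944  0.09821546 -2.41345402] [ 0.0303274  -0.00832949 -0.0258583 ]
[array([395.,  29.]), array([ 426., -110.]), array([473.,  32.]), array([498., -92.])]
[[351.4, 221.9, 24.6, 29.6]]
```

View pics/r.png

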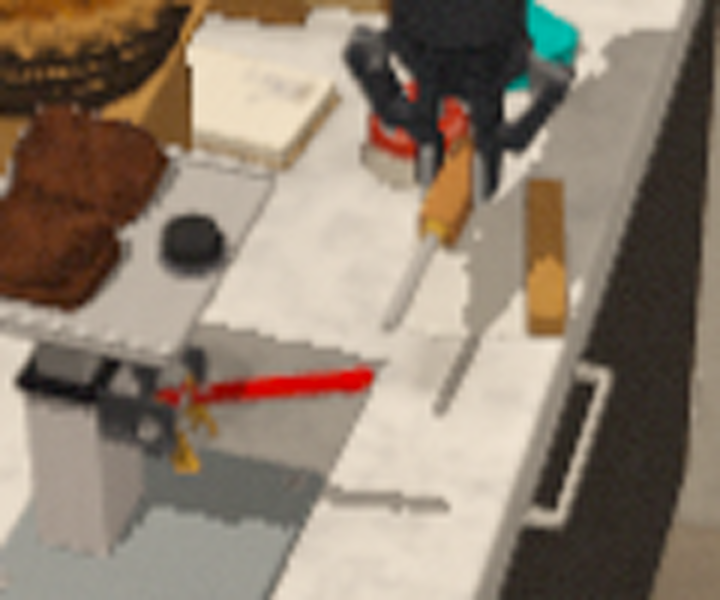

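The lever stays up (disc at crop (357,378)) and the platform and brownies are unchanged. The rod's old spot is known to be free, so I'll lay it back there.

```bash
python3 - <<'E'
from h import *
go(412,-80,95,89);go(405,-345,90,95);go(405,-345,15,95)
E
```

```text
tool [-111.9  -28.8    6.9] turn -1.2 n 2.3
tool [-376.9  -25.8   11.9] turn -7.2 n 7.6
tool [-376.9  -25.8   86.9] turn -7.2 n 7.8
```

drive_tool([
  [0.01,-0.01,-0.003,0,0],
  [0.01,-0.03,-0.008,0,0],
  [0.01,-0.06,-0.016,0.003,0],
  [0.01,-0.09,-0.024,0.005,-1],
  [0.01,-0.125,-0.029,0.007,-2],
  [0.01,-0.16,-0.029,0.007,-3],
  [0.01,-0.195,-0.029,0.007,-4],
  [0.01,-0.23,-0.028,0.01,-5],
  [0.01,-0.265,-0.028,0.01,-6],
  [0.01,-0.3,-0.027,0.011,-7],
  [0.01,-0.33,-0.026,0.012,-7],
  [0.01,-0.355,-0.026,0.012,-7],
  [0.01,-0.37,-0.026,0.02,-7],
  [0.01,-0.377,-0.026,0.035,-7],
  [0.01,-0.377,-0.026,0.055,-7],
  [0.01,-0.377,-0.026,0.07,-7],
  [0.01,-0.377,-0.026,0.08,-7],
  [0.01,-0.377,-0.026,0.085,-7],
  [0.01,-0.377,-0.026,0.087,-7],
  [0.01,-0.377,-0.026,0.087,-7],
])

```text
clock: 16.5
eef_pos: [405.2, -345.4, 15.3]
ee_rot: [180.0, 0.0, 94.9]
ft_force: [0.3, 0.1, -2.4]
width: 0.257
grip_force: 89.3
```

```bash
python3 - <<'E'
from h import *
s=ctrl.state();print(s["eef_pos"],s["ee_rot"],s["ft_force"],s["torque"])
E
```

```text
[ 405.15322436 -345.38371358   15.2637054 ] [1.79984176e+02 1.02032118e-02 9.48695795e+01] [ 0.25206346  0.12054844 -2.44170252] [-0.0316419   0.03765993  0.05935501]
```

drive_tool([
  [0.01,0,0,0.002,0],
  [0.01,0,0,0.004,0],
  [0.01,0,0,0.006,0],
  [0.01,0,0,0.006,0],
])

```text
clock: 16.9
eef_pos: [404.8, -345.4, 9.0]
ee_rot: [-180.0, -0.0, 94.8]
ft_force: [-0.5, 0.5, -1.0]
width: 0.255
grip_force: 89.3
```

drive_tool([
  [0.01,0,0,0.001,0],
  [0.01,0,0,0.0015,0],
])

```text
clock: 17.1
eef_pos: [404.9, -345.5, 7.6]
ee_rot: [180.0, 0.0, 94.8]
ft_force: [-0.3, 0.3, -2.0]
width: 0.256
grip_force: 89.3
```

drive_tool([
  [0.01,0,0,0.001,0],
  [0.01,0,0,0.0015,0],
])

```text
clock: 17.3
eef_pos: [404.9, -345.5, 7.0]
ee_rot: [180.0, 0.0, 94.8]
ft_force: [-2.4, 2.5, 10.0]
width: 0.26
grip_force: 90.9
```

```bash
python3 - <<'E'
from h import *
s=ctrl.state();print(s["eef_pos"],s["ee_rot"],s["ft_force"],s["torque"])
E
```

```text
[ 404.93604742 -345.51649602    7.01445705] [1.79983548e+02 1.67524601e-02 9.48433629e+01] [-2.37741708  2.53505275  9.99928867] [ 0.41050389  0.5031175  -0.07287782]
```

drive_tool([
  [0.01,0,0,-0.001,0],
  [0.03,0,0,-0.001,0],
  [0.045,0,0,-0.001,0],
  [0.06,0,0,-0.001,0],
  [0.06,0,0,-0.001,0],
  [0.06,0,0,-0.001,0],
  [0.06,0,0,-0.02,0],
  [0.06,0,0,-0.06,0],
  [0.06,0,0,-0.11,0],
  [0.06,0,0,-0.16,0],
  [0.0,0,0,-0.21,0],
  [0.0,0,0,-0.26,0],
  [0.0,0,0,-0.29,0],
  [0.0,0,0,-0.29,0],
], squeeze=30)

```text
clock: 18.7
eef_pos: [406.9, -347.2, 301.5]
ee_rot: [179.6, 0.4, 94.8]
ft_force: [0.1, -0.2, 0.1]
width: 0.022
grip_force: 0.0
```

```bash
python3 - <<'E'
from h import *
s=ctrl.state();print(s["eef_pos"],s["width"])
f=ctrl.grab_frame("side")
for n in("top","side"):
  if n=="top":ctrl.grab_frame("top")
  for q in ctrl.masks_of(n,"rod")[:2]:print(n,q["bbox"],q["score"])
# pad: lift(-34,0)
a=-.038;print("pad",557-34*np.cos(a),246.8-34*np.sin(a))
go(522,248,300,88);go(420,0,300,90)
E
```

```text
[ 406.93445927 -347.21932622  301.45739896] 0.022376300655686163
top [431.1, 232.2, 41.9, 11.3] 0.58
side [377.9, 183.2, 5.1, 25.6] 0.58
side [274.3, 220.4, 28.2, 16.7] 0.4
pad 523.0245450461995 248.09168908111587
tool [580.8 167.5  -5.5] turn 6.8 n 12.1
tool [342.3  44.9  -5.5] turn 4.8 n 6.9
```

```bash
python3 - <<'E'
from h import *
go(521,248,290,178);go(410,50,290,178)
E
```

```text
tool [580.9 166.5   4.5] turn -83.2 n 12.1
tool [393.   39.1   4.5] turn -83.2 n 7.9
```

drive_tool([
  [0,0.02,0.002,0,-5],
  [0,0.06,0.006,0,-13],
  [0,0.1,0.01,0,-21],
  [0,0.145,0.014,0,-29],
  [0,0.19,0.019,0,-37],
  [0,0.235,0.023,0,-45],
  [0,0.28,0.028,0,-53],
  [0,0.32,0.032,0,-61],
  [0,0.36,0.036,0.002,-69],
  [0,0.393,0.045,0.004,-76],
  [0,0.43,0.068,0.005,-83],
  [0,0.465,0.092,0.005,-83],
  [0,0.5,0.115,0.005,-83],
  [0,0.535,0.137,0.005,-83],
  [0,0.565,0.156,0.005,-83],
  [0,0.577,0.164,0.005,-83],
  [0,0.581,0.1665,0.005,-83],
  [0,0.581,0.1665,0.005,-83],
  [0,0.581,0.1665,0.005,-83],
])

```text
clock: 20.8
eef_pos: [520.9, 246.5, 290.4]
ee_rot: [-179.9, -0.1, 177.8]
ft_force: [-0.4, -0.2, -0.9]
width: -0.001
grip_force: 0.0
```

```bash
python3 - <<'E'
from h import *
s=ctrl.state();print(s["eef_pos"],s["ee_rot"],s["ft_force"],s["width"])
f=ctrl.grab_frame("side")
cv2.imwrite("pics/p.png",cv2.resize(f[170:270,260:360],(600,600),interpolation=cv2.INTER_CUBIC)[...,::-1])
print(proj("side",s["eef_pos"]),proj("side",(523,248,232)))
E
```

```text
[520.89977373 246.49010141 290.39233806] [-1.79927864e+02 -1.02442989e-01  1.77809283e+02] [-0.40659386 -0.15357473 -0.88310363] -0.0005699485329040252
[302.07375713 201.27000295] [302.09506666 217.02550172]
```

View pics/p.png

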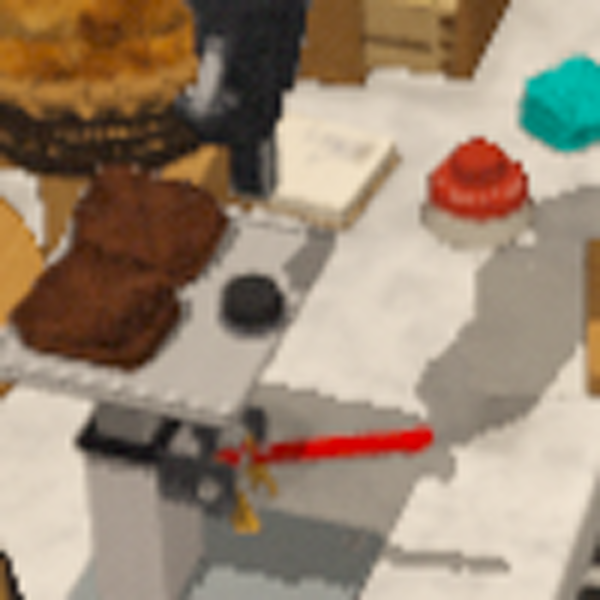

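The fingertips (302.5,201.7) are directly above the pad (302,219), and the lever is still up. I'll press now.

drive_tool([
  [0,0,-0.001,0.015,0],
  [0,0,-0.001,0.035,0],
  [0,0,-0.001,0.048,0],
  [0,0,-0.001,0.053,0],
  [0,0,-0.001,0.053,0],
])

```text
clock: 21.35
eef_pos: [521.0, 245.6, 237.8]
ee_rot: [-180.0, -0.1, 177.8]
ft_force: [0.5, 0.0, 0.6]
width: -0.001
grip_force: 0.0
```

drive_tool([
  [0,0,0,0.002,0],
  [0,0,0,0.004,0],
  [0,0,0,0.006,0],
  [0,0,0,0.008,0],
  [0,0,0,0.01,0],
])

```text
clock: 21.85
eef_pos: [522.0, 246.7, 228.8]
ee_rot: [180.0, 0.1, 177.8]
ft_force: [-0.3, -1.1, 5.0]
width: 0.008
grip_force: 2.5
```

drive_tool([
  [0,0,0,0.002,0],
  [0,0,0,0.004,0],
  [0,0,0,0.006,0],
  [0,0,0,0.008,0],
])

```text
clock: 22.25
eef_pos: [522.0, 246.7, 220.8]
ee_rot: [180.0, 0.1, 177.8]
ft_force: [-0.8, -0.5, 4.9]
width: -0.0
grip_force: 2.6
```

drive_tool([
  [0,0,0,0.002,0],
  [0,0,0,0.004,0],
  [0,0,0,0.006,0],
])

```text
clock: 22.55
eef_pos: [522.0, 246.7, 214.8]
ee_rot: [180.0, 0.1, 177.8]
ft_force: [-1.3, -0.2, 5.3]
width: -0.001
grip_force: 2.6
```

drive_tool([
  [0,0,0,0.002,0],
  [0,0,0,0.004,0],
  [0,0,0,0.006,0],
  [0,0,0,0.008,0],
  [0,0,0,0.01,0],
  [0,0,0,0.012,0],
  [0,0,0,0.014,0],
  [0,0,0,0.016,0],
  [0,0,0,0.018,0],
  [0,0,0,0.02,0],
  [0,0,0,0.022,0],
  [0,0,0,0.024,0],
  [0,0,0,0.026,0],
  [0,0,0,0.028,0],
  [0,0,0,0.03,0],
])

```text
clock: 24.05
eef_pos: [522.0, 246.7, 184.8]
ee_rot: [180.0, 0.1, 177.8]
ft_force: [-0.7, 0.1, 5.3]
width: 0.003
grip_force: 2.6
```

drive_tool([
  [0,0,0,0.002,0],
  [0,0,0,0.004,0],
  [0,0,0,0.006,0],
  [0,0,0,0.008,0],
  [0,0,0,0.01,0],
])

```text
clock: 24.55
eef_pos: [522.0, 246.7, 174.8]
ee_rot: [180.0, 0.1, 177.8]
ft_force: [-0.9, -1.1, 5.1]
width: -0.001
grip_force: 2.6
```

Stop expected at TCP z about 170; I'll take finer steps.

drive_tool([
  [0,0,0,0.001,0],
  [0,0,0,0.002,0],
  [0,0,0,0.003,0],
  [0,0,0,0.004,0],
])

```text
clock: 24.95
eef_pos: [522.0, 246.6, 170.3]
ee_rot: [180.0, 0.0, 177.8]
ft_force: [-0.8, 0.3, 5.1]
width: -0.001
grip_force: 2.3
```

drive_tool([
  [0,0,0,0.001,0],
  [0,0,0,0.002,0],
])

```text
clock: 25.15
eef_pos: [522.0, 246.7, 168.6]
ee_rot: [180.0, 0.1, 177.8]
ft_force: [-1.5, -0.0, 9.6]
width: 0.0
grip_force: 4.2
```

drive_tool([
  [0,0,0,0.001,0],
  [0,0,0,0.002,0],
])

```text
clock: 25.35
eef_pos: [522.0, 246.7, 167.2]
ee_rot: [180.0, 0.1, 177.8]
ft_force: [-1.8, -0.6, 11.4]
width: -0.003
grip_force: 5.9
```

drive_tool([
  [0,0,0,0.001,0],
  [0,0,0,0.0015,0],
  [0,0,0,0.0015,0],
  [0,0,0,0.0015,0],
  [0,0,0,0.0015,0],
])

```text
clock: 25.85
eef_pos: [522.1, 246.7, 166.5]
ee_rot: [179.9, 0.1, 177.8]
ft_force: [-2.4, -1.7, 13.2]
width: -0.001
grip_force: 6.8
```

drive_tool([
  [0,0,0,-0.002,0],
  [0,0,0,-0.005,0],
  [0,0,0,-0.01,0],
  [0,0,0,-0.02,0],
  [0,0,0,-0.04,0],
  [0,0,0,-0.07,0],
  [0,0,0,-0.11,0],
  [0,0,0,-0.13,0],
  [0,0.02,0,-0.13,0],
  [0,0.05,0,-0.13,0],
  [0,0.09,0,-0.13,0],
  [0,0.12,0,-0.13,0],
  [0,0.12,0,-0.13,0],
  [0,0.12,0,-0.13,0],
])

```text
clock: 27.25
eef_pos: [401.4, 251.1, 294.9]
ee_rot: [180.0, 0.0, 177.9]
ft_force: [0.2, 0.9, -0.3]
width: -0.002
grip_force: 0.0
```

```bash
python3 - <<'E'
from h import *
f=ctrl.grab_frame("side");s=ctrl.state();print(s["eef_pos"],s["ft_force"])
cv2.imwrite("pics/end.png",cv2.resize(f[160:310,250:400],(600,600),interpolation=cv2.INTER_CUBIC)[...,::-1])
print(proj("side",(523,248,232)),proj("side",(523,248,172)))
E
```

```text
[402.16319709 251.20620125 294.74772905] [ 0.21211809 -1.04554149  0.2828493 ]
[302.09506666 217.02550172] [302.94737633 232.28865045]
```

View pics/end.png

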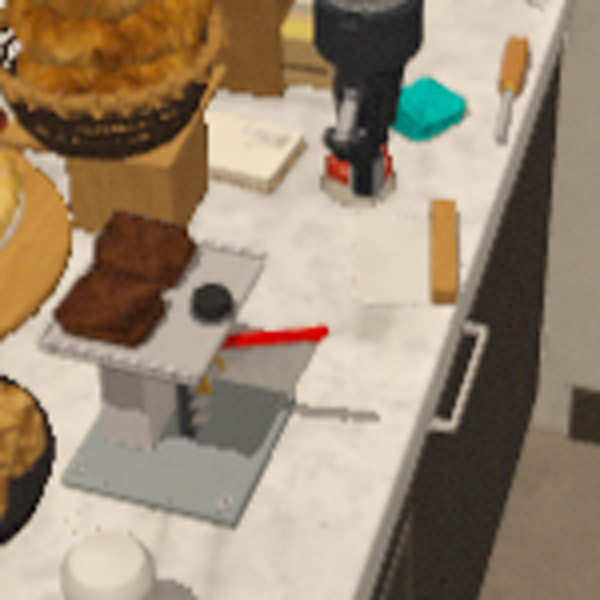

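The platform is home: the pad is at (302.8,235.5), and the 13 N at z 166.5 fits the pad's spring for a home height of 172. The brownies are in place, the lever is up and the rod lies flat at the far end of the worktop.

```bash
python3 -c "
from workcell import ctrl
print(ctrl.sign_off())"
```

```text
the job is handed in; nothing more can be done
None
```

I lifted the release lever to its stop, laid the rod flat near its original spot well clear of the riser, and pressed the platform fully home with both brownies still on it; the job was handed in at about 27 s of the 64 s limit, and the verdict was not shown.

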